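# Lock the T-foot post into the microscope stage

## Task

Take the orange-topped post out of its blue parking block and mount it on the microscope stage: put its T-foot lengthwise through the slot in the grey plate (feel for the slot, the plate may sit off centre), press it down past the soft spring until the collar is firmly on the plate, then turn it a quarter turn while down and let the spring lift it into its lock. Leave the post standing locked and upright, let go of it, and leave everything else on the table where it is.

Things in the scene. Friction and masses are not known exactly. Their poses are not given: they have to be found in the camera images.
- stage: Black microscope stage fixed to the table; origin on the table under the centre of the lock mount at its near end. The slab with the glass window (150 x 170 mm, 50 mm high) starts 57 mm from the origin along stage +x. The mount carries a grey slotted plate (see point mount) 112 (x) x 86 (y) mm. The slot runs along stage x. Two yellow marks beside it show the locked direction, stage y.
- mount (a point): Fixed point on the stage, 60 mm above its origin, level with the grey plate's top. The slot (49 mm along stage x, 16 mm wide, centred at stage y = 0) has its centre anywhere from 10 mm before to 10 mm past this point along stage x: the plate was left there and holds by stiff friction (do not shift it). The offset is not reported: see or feel it. Slot walls reach 13 mm down.
- plunger (a joint): Travel (m) of the spring plunger under the slot, 0 when up, growing when pressed. Its top starts 14 mm below the plate's top. Soft first stop for the foot: 5 N at once, then 0.5 N per mm. From 9 mm the foot is below the ribs and can turn, either way; at 12 mm the collar meets the plate (firm second stop). Locked it reads 4 mm, the foot held up in a 20 mm wide pocket across the slot.
- post: T-foot post, 122 mm tall, 0.22 to 0.45 kg, upright; origin: centre of its underside, z up. From the bottom: steel foot 44 (x) x 12 (y) x 10 mm high; neck 13 mm diameter up to 26 mm; dark collar 36 mm diameter, 26 to 32 mm; column 18 mm diameter up to 92 mm; orange grip block. It hangs by its collar in the parking block, origin 24 mm above the table: lift 35 mm straight up to free it.
- post_grip (a point): Centre of the post's orange grip block, 107 mm above the post's origin on its axis. The block is 46 (post x, parallel to the foot) x 18 (post y) x 30 mm high, with a steel thumbscrew sticking out 9 mm at its +x end. Grasp it from above across the 18 mm.
- park: Blue parking block, 100 x 70 x 50 mm high, fixed, with a 52 (x) x 20 mm slot 40 mm deep in its top. Origin: centre of its underside.
- dish: Clear culture dish with lid, 64 mm diameter, 14 mm high, on the stage's window. Bystander. Origin: centre of its underside.
- oil: Small dropper bottle, 36 mm diameter, 75 mm tall. Bystander. Origin: centre of its underside.
- objective: Steel microscope objective standing on its wide end, 34 mm diameter, 52 mm tall. Bystander. Origin: centre of its underside.
- slidebox: Green slide box, 85 x 65 x 32 mm high. Bystander. Origin: centre of its underside.
- holder: Micropipette holder lying on the table, 170 mm long along its x, 22 mm wide, 18 mm high. Bystander. Origin: on the table under the middle of its metal rod.
- tipbox: Blue pipette-tip box, 120 x 85 x 56 mm high. Bystander. Origin: centre of its underside.

How it is judged:
By the outcome, as a careful person would: the job done as asked, in the order asked, and still so for the second after the job is handed in, with the robot touching nothing.
It also fails if it takes over 61 s, if anything falls off the work surface, if the arm or the gripper's body presses on something with over 40 N, if the wrist force passes 120 N, or if a joint passes its speed limit or range.

## Robot

A 6-joint arm with a two-finger parallel gripper is mounted at the origin on the work surface. World frame = base frame: x ahead of the robot, y to its left, z up, the work surface at z = 0. Lengths are in mm, angles in rad, forces in N, time in s.
With the tool pointing down it reaches from about 300 to 775 mm from the base axis. Payload 14.6 kg.
Tool frame: the origin (TCP) lies midway between the tips of the shut fingers; the grasp point (between the pads) lies behind it (manip.grip_depth is the z of the grasp point in the tool frame, in mm); z points along the fingers, y is the line along which they close (so a half turn about z gives the same grasp; the last joint's range is limited). The gripper opens to 94 mm and grips with 3 to 60 N. Pads are 16 mm wide; open, the fingers measure 119 mm over their backs; the gripper's body (75 mm by 177 mm) begins 78 mm behind the grasp point.
Start: joints at [-0.067, 0.3, 1.521, -0, 1.321, -0.067], TCP at [549.99, -0.002, 205.446] pointing down, gripper open.
Joint ranges: [-3.03, 3.03], [-0.79, 2.21], [0.23, 2.52], [-1.04, 4.18], [0, 3.07], [-2.55, 2.55]. Speed limits (rad/s): [2.22, 2.22, 2.57, 3.14, 3.14, 3.14].

## Interface

Orientations are given as [roll, pitch, yaw] about the fixed x, y, z axes, in that order (R = Rz(yaw) Ry(pitch) Rx(roll)).
In Python, from cell import manip gives the robot as it stands.
- The arm moves only by the tool step_hand, called after "Call:" by a JSON object that holds its "op" and its "data". Schema: {"type":"object","properties":{"motion":{"type":"array","items":{"type":"array","items":{"type":"number"},"minItems":6,"maxItems":6},"minItems":1,"maxItems":5},"aperture":{"type":"number"},"grip_n":{"type":"number"},"only":{"type":"string"},"quiet":{"type":"boolean"},"lines":{"type":"string"}},"required":["motion"],"additionalProperties":false}. motion is a list of rows, 1 to 5 of them, each of 6 numbers: dx, dy, dz in mm, then a rotation vector rx, ry, rz in rad; each row is the pose to reach, as a shift and turn from the pose commanded when the call began, along the tool's axes at that moment; what a row does not reach only later rows make up. A row lasts 1/10 s, in which the tool goes at most 50 mm and 0.15 rad, less where a joint would pass 70% of its speed; a pose out of reach is approached as far as the arm can. aperture is the finger opening in mm, set as the call begins (left out keeps the last). The fingers move at their own pace and stop on an object; grip_n is the grip in N (left out, the last holds). Time passes only in rows, so rows that do not move let the fingers close. The tool returns the time, the measured TCP pose, the force, the opening and the grip force at its end. only (a regular expression) keeps the lines of the reply that match it, lines (a string "A,B") keeps lines A to B, and quiet returns only ok. Input that does not fit is refused with a message, and nothing moves.
- manip.read_state(): the state, without advancing time (a new reading comes with each control period).
- manip.camera(name): name is "scene" or "side" or "wrist"; returns (picture, depth): 384x512x3 uint8, red, green, blue; 384x512 float32, mm along the optical axis (not along the pixel's ray), 0 where there is no reading.
- manip.camera_info(name): a dict with "K" (3x3 intrinsics, pixels), "rvec" (rotation vector, rad) and "tvec" (3), from world to camera coordinates, as OpenCV has them; the wrist camera has in their place "mount" (4x4, takes a point from camera to tool coordinates, whose origin is the TCP and whose axes are the flange's). Camera axes: x right, y down, z forward; pixel columns grow to the right and rows downward; lengths in mm; the calibration is good to about 2 mm. A picture is of the moment at which its call begins: read the wrist's pose just before it. camera_info takes no time and is no camera call.
- manip.sign_off(): hands the job in; it is judged then, once.
The state is a dict: "clock": time; "joints": joint angles; "qd": joint speeds; "effort": joint torques, N m; "eef_pos": TCP position; "eef_rot": TCP orientation; "wrist_force": force on the tool from outside, world axes, zero at the start; "moment": the same for the moment, N m; "finger_gap": finger opening in mm; "finger_force": force on a finger pad.
Only numpy, scipy, OpenCV 4.12 (cv2) and the standard library are available. Lean on these libraries where they do the work, as an engineer would, in place of code of your own. Each camera call takes 0.05 s, during which the arm holds its last target. There are 200 camera calls.

## Working session

There is one attempt and no reset: what is moved stays moved. The work goes in short steps, Python scripts to look and compute and a tool call to move; the robot and the scene stay as the last step left them, time stands still between calls to the robot, and variables do not carry over. Pictures are saved under pics/ and viewed, at most 10 in all, crops included, and the job is handed in when it is done.

```bash
ls; mkdir -p pics; cat > h.py <<'E'
from cell import manip
import numpy as np, cv2
from scipy.spatial.transform import Rotation as R
def shot(n):
    s=manip.read_state(); im,d=manip.camera(n); i=manip.camera_info(n); K=np.array(i["K"])
    if n=="wrist":
        M=np.array(i["mount"]); T=np.eye(4); T[:3,:3]=R.from_euler('xyz',s["eef_rot"]).as_matrix(); T[:3,3]=s["eef_pos"]; C=T@M
    else:
        W=np.eye(4); W[:3,:3]=cv2.Rodrigues(np.array(i["rvec"],float))[0]; W[:3,3]=np.ravel(i["tvec"]); C=np.linalg.inv(W)
    return im,d,K,C
def pts(d,K,C):
    v,u=np.mgrid[:d.shape[0],:d.shape[1]]; d=d.astype(float)
    P=np.stack([(u-K[0,2])/K[0,0]*d,(v-K[1,2])/K[1,1]*d,d],-1)
    return P@C[:3,:3].T+C[:3,3]
def ray(u,v,K,C,z):
    r=C[:3,:3]@np.array([(u-K[0,2])/K[0,0],(v-K[1,2])/K[1,1],1.]); return C[:3,3]+r*(z-C[2,3])/r[2]
def save(n,im): cv2.imwrite("pics/"+n,im[:,:,::-1])
E
python3 - <<'E'
from h import *
print(manip.grip_depth, manip.read_state())
a=[]
for n in("scene","wrist"):
    im,d,K,C=shot(n); np.savez(n+"0",im=im,d=d,K=K,C=C); a.append(im); print(n,C.round(2).tolist())
im,d,K,C=shot("side"); np.savez("side0",im=im,d=d,K=K,C=C); save("side0.png",im)
save("scene0.png",a[0]); save("wrist0.png",a[1])
E
```

```text
cell.py
pics
-18.8 {'clock': 0.0, 'joints': array([-6.65762324e-02,  3.00460060e-01,  1.52159108e+00, -1.91527017e-05,
        1.32067209e+00, -6.65663295e-02]), 'qd': array([ 0.00050456,  0.00162329,  0.00122977, -0.000727  , -0.00017617,
       -0.00082033]), 'effort': array([-1.53750298e-03, -5.31805658e+01, -3.52735734e+01,  7.07558286e-02,
        2.43994006e-02, -4.79655944e-05]), 'eef_pos': array([5.49740004e+02, 2.24407285e-02, 2.04888148e+02]), 'eef_rot': array([-3.14046335e+00, -5.66924033e-05,  1.57079114e+00]), 'wrist_force': array([ 0.2948959 ,  0.04595968, -0.1083118 ]), 'moment': array([ 0.01523117,  0.0676174 , -0.01553827]), 'finger_force': 0.0, 'finger_gap': 94.03747013756839}
scene [[-0.35, 0.63, -0.69, 1294.05], [0.94, 0.25, -0.25, 431.38], [0.02, -0.73, -0.68, 899.69], [0.0, 0.0, 0.0, 1.0]]
wrist [[1.0, -0.0, -0.0, 548.97], [-0.0, -0.97, -0.25, 72.14], [-0.0, 0.25, -0.97, 382.34], [0.0, 0.0, 0.0, 1.0]]
```

View pics/scene0.png

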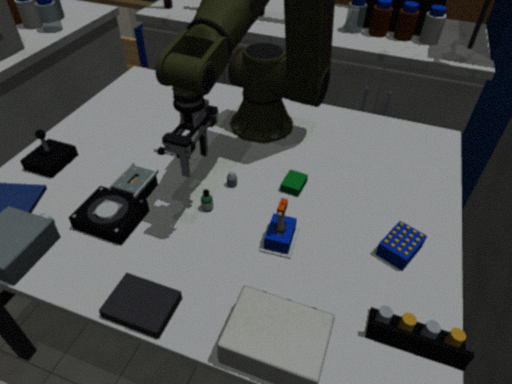

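View pics/wrist0.png

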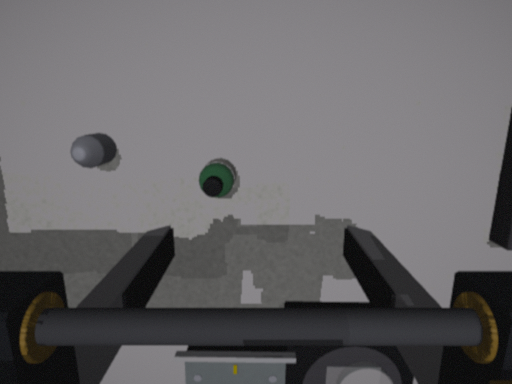

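The scene view shows the post at about (282,207) in the blue block (281,235). The stage plate is at about (135,180), with its slab towards (110,212). In the wrist view the plate's edge is at (235,365), and the bottle and objective are at (215,180) and (93,150). Next I locate the grip and the plate.

```bash
python3 - <<'E'
from h import *
for n in("scene0","side0"):
    z=np.load(n+".npz"); im,d,K,C=[z[k] for k in("im","d","K","C")]
    P=pts(d,K,C); hsv=cv2.cvtColor(im,cv2.COLOR_RGB2HSV); H,S,V=cv2.split(hsv)
    print(n,C[:3,3].round(),K[0,0].round(),(C[:3,2]).round(2))
    for nm,m in(("orange",(H<14)&(S>150)&(V>100)),("blue",(H>105)&(H<130)&(S>150)&(V>60)),("yellow",(H>18)&(H<33)&(S>120)&(V>80)),("green",(H>45)&(H<80)&(S>120))):
        k,l,st,c=cv2.connectedComponentsWithStats(m.astype(np.uint8))
        for i in range(1,k):
            if st[i,4]<6: continue
            q=P[(l==i)&(d>0)]
            if len(q)==0: continue
            md=np.median(q,0)
            if not(200<md[0]<900 and abs(md[1])<700 and -20<md[2]<250): continue
            print(nm,st[i],md.round(),np.percentile(q,3,axis=0).round(),np.percentile(q,97,axis=0).round())
E
```

```text
scene0 [1294.  431.  900.] 404.0 [-0.69 -0.25 -0.68]
orange [278 199   9  11  65] [548. 252. 146.] [529. 244. 144.] [567. 259. 149.]
blue [  0 184  44  27 842] [ 684. -562.   16.] [ 635. -635.   13.] [ 731. -500.   20.]
blue [265 214  31  31 487] [560. 262.  50.] [501. 220.  45.] [594. 287.  54.]
blue [380 223  46  38 618] [475. 580.  50.] [415. 531.  46.] [525. 628.  53.]
yellow [130 177   7   6  12] [ 518. -248.   47.] [ 502. -251.   45.] [ 531. -246.   49.]
yellow [396 227   3   3   6] [431. 561.  56.] [428. 558.  54.] [434. 563.  57.]
yellow [413 230   3   3   6] [429. 606.  56.] [422. 603.  55.] [430. 608.  59.]
yellow [420 234   3   3   6] [435. 624.  56.] [431. 622.  55.] [438. 627.  58.]
yellow [385 240   3   3   6] [492. 536.  56.] [488. 533.  53.] [494. 539.  57.]
yellow [398 248   3   3   6] [507. 572.  56.] [505. 570.  55.] [510. 575.  58.]
yellow [405 252   3   3   6] [516. 591.  57.] [511. 588.  55.] [519. 593.  59.]
yellow [402 313  15  13 129] [712. 614.  57.] [699. 600.  55.] [725. 628.  60.]
green [281 170  26  26 433] [327. 227.  32.] [277. 196.   9.] [353. 256.  3
[... 898 characters left out ...]
603.  51.] [693. 593.  19.] [742. 653.  58.]
yellow [173 154   3   8  10] [418. 597.  55.] [405. 566.  50.] [430. 620.  57.]
yellow [179 154   2   8   9] [435. 576.  53.] [425. 555.  51.] [448. 615.  58.]
yellow [185 154   2   8  10] [455. 568.  55.] [444. 545.  50.] [468. 602.  58.]
yellow [191 154   2   8  10] [476. 562.  54.] [465. 535.  51.] [489. 594.  57.]
yellow [197 154   2   8  13] [497. 553.  54.] [486. 530.  50.] [509. 581.  56.]
yellow [331 296  13   6  36] [ 526. -238.   45.] [ 510. -242.   43.] [ 542. -233.   47.]
green [165 216  31  24 548] [302. 201.  30.] [264. 187.   5.] [341. 247.  33.]
green [478 319  24  23 214] [ 760. -461.   48.] [ 758. -482.   34.] [ 763. -439.   60.]
```

View pics/side0.png

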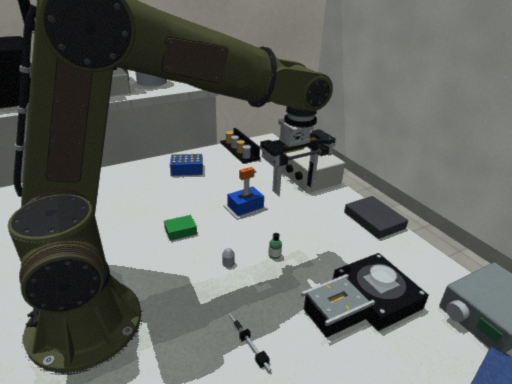

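The side view shows the grip at (246,173) and the plate around (338,297), with its slot running along the arrow to the slab. The grip top is measured at z≈146 in both views, which matches 24+122. I move the wrist above the post to refine.

Call:
{"op": "step_hand", "data": {"motion": [[50, 0, 0, 0, 0, 0.15], [100, -2, 0, 0, 0, 0.3], [150, -4, 0, 0, 0, 0.45], [200, -4, 0, 0, 0, 0.6], [248, -4, 0, 0, 0, 0.75]], "aperture": 60}}

```text
clock: 0.65
eef_pos: [545.8, 233.0, 205.4]
eef_rot: [-3.141, 0.0, 0.871]
wrist_force: [0.3, -0.8, -0.6]
finger_gap: 60.7
finger_force: 0.0
```

Call:
{"op": "step_hand", "data": {"motion": [[0, 0, 0, 0, 0, 0.15], [0, 0, 0, 0, 0, 0.3], [0, 0, 0, 0, 0, 0.45], [0, 0, 0, 0, 0, 0.45], [0, 0, 0, 0, 0, 0.45]]}}

```text
clock: 1.15
eef_pos: [546.2, 231.2, 205.3]
eef_rot: [-3.142, 0.0, 0.431]
wrist_force: [-0.3, 0.4, 0.3]
finger_gap: 59.6
finger_force: 0.0
```

```bash
python3 - <<'E'
from h import *
im,d,K,C=shot("wrist"); np.savez("w1",im=im,d=d,K=K,C=C); save("w1.png",im)
P=pts(d,K,C); H,S,V=cv2.split(cv2.cvtColor(im,cv2.COLOR_RGB2HSV))
m=(H<14)&(S>150)&(V>60)
q=P[m&(d>0)]; print(m.sum(),np.percentile(q,[2,50,98],axis=0).round(1))
t=m&(P[...,2]>142)&(d>0); cs,_=cv2.findContours(t.astype(np.uint8),0,1); c=max(cs,key=cv2.contourArea)
ztop=np.median(P[...,2][t]); 
W=np.array([ray(u,v,K,C,ztop)[:2] for u,v in c[:,0]],np.float32)
print(ztop,cv2.minAreaRect(W),K[0,0])
E
```

```text
1239 [[523.5 240.7 141.3]
 [545.8 248.8 144.3]
 [566.7 257.4 145.7]]
144.32775457466303 ((544.9172973632812, 248.85777282714844), (44.77958679199219, 17.543230056762695), 1.4720532894134521) 344.732739455637
```

View pics/w1.png

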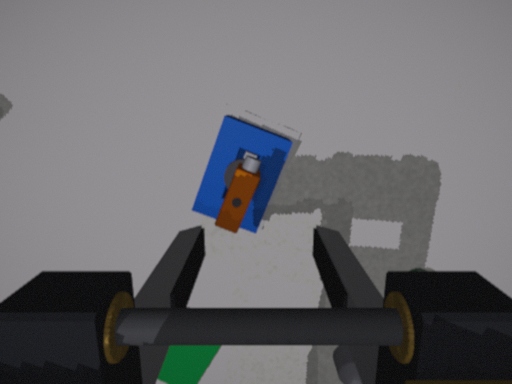

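The post sits at about (238,197) px, with its thumbscrew at the top (252,163). The measured top rectangle is 45×17.5 mm at (545,249), yaw ≈ 1.5°, z ≈ 144–146. Aligning the tool and re-measuring before descending.

```bash
cat > meas.py <<'E'
from h import *
s=manip.read_state()
im,d,K,C=shot("wrist")
P=pts(d,K,C); H,S,V=cv2.split(cv2.cvtColor(im,cv2.COLOR_RGB2HSV))
m=(H<14)&(S>150)&(V>60)&(d>0); zt=np.percentile(P[...,2][m],90)
t=m&(P[...,2]>zt-4); cs,_=cv2.findContours(t.astype(np.uint8),0,1); c=max(cs,key=cv2.contourArea)
W=np.array([ray(u,v,K,C,zt)[:2] for u,v in c[:,0]],np.float32)
print(s["eef_pos"].round(1),s["eef_rot"].round(3),"ztop",zt.round(1),cv2.minAreaRect(W))
E
```

Call:
{"op": "step_hand", "data": {"motion": [[6.3, -16.7, 0, 0, 0, 0.15], [6.3, -16.7, 0, 0, 0, 0.3], [6.3, -16.7, 0, 0, 0, 0.405], [6.3, -16.7, 0, 0, 0, 0.405], [6.3, -16.7, 0, 0, 0, 0.405]], "aperture": 50}}

```text
clock: 1.7
eef_pos: [545.0, 249.0, 205.5]
eef_rot: [-3.142, 0.0, 0.026]
wrist_force: [-0.2, -0.1, -0.3]
finger_gap: 50.3
finger_force: 0.0
```

```bash
python3 meas.py
```

```text
[545.  249.  205.5] [-3.142  0.     0.026] ztop 145.1 ((545.0185546875, 248.939453125), (44.226829528808594, 17.080583572387695), 1.4397703409194946)
```

Call:
{"op": "step_hand", "data": {"motion": [[0, 0, 30, 0, 0, 0], [0, 0, 60, 0, 0, 0], [0, 0, 80, 0, 0, 0], [0, 0, 90, 0, 0, 0], [0, 0, 94, 0, 0, 0]]}}

```text
clock: 2.25
eef_pos: [544.9, 248.9, 110.9]
eef_rot: [3.141, 0.001, 0.023]
wrist_force: [0.6, -0.1, 0.3]
finger_gap: 49.5
finger_force: 0.0
```

Call:
{"op": "step_hand", "data": {"motion": [[0, 0, 0, 0, 0, 0], [0, 0, 0, 0, 0, 0], [0, 0, 0, 0, 0, 0], [0, 0, 0, 0, 0, 0], [0, 0, 0, 0, 0, 0]], "aperture": 10, "grip_n": 50}}

```text
clock: 2.75
eef_pos: [545.2, 249.1, 111.9]
eef_rot: [-3.141, -0.001, 0.022]
wrist_force: [-0.8, -0.6, 2.3]
finger_gap: 17.7
finger_force: 50.0
```

Call:
{"op": "step_hand", "data": {"motion": [[0, 0, 0, 0, 0, 0], [0, 0, 0, 0, 0, 0], [0, 0, 0, 0, 0, 0]]}}

```text
clock: 3.05
eef_pos: [545.2, 249.1, 111.9]
eef_rot: [-3.141, -0.001, 0.022]
wrist_force: [-0.0, -0.9, 4.4]
finger_gap: 17.4
finger_force: 50.0
```

Call:
{"op": "step_hand", "data": {"motion": [[0, 0, -10, 0, 0, 0], [0, 0, -25, 0, 0, 0], [0, 0, -45, 0, 0, 0], [0, 0, -75, 0, 0, 0], [0, 0, -100, 0, 0, 0]]}}

```text
clock: 3.55
eef_pos: [544.9, 249.1, 213.8]
eef_rot: [-3.141, -0.001, 0.022]
wrist_force: [0.3, -0.5, -4.2]
finger_gap: 17.9
finger_force: 50.0
```

Call:
{"op": "step_hand", "data": {"motion": [[0, 0, -20, 0, 0, 0], [0, 0, -30, 0, 0, 0], [0, 0, -30, 0, 0, 0]]}}

```text
clock: 3.85
eef_pos: [545.3, 249.2, 243.0]
eef_rot: [-3.141, -0.002, 0.022]
wrist_force: [-0.4, -1.0, -3.6]
finger_gap: 17.8
finger_force: 50.0
```

```bash
python3 - <<'E'
from h import *
for n in("scene","side"):
    im,d,K,C=shot(n); np.savez(n+"1",im=im,d=d,K=K,C=C)
    P=pts(d,K,C); z=P[...,2]
    H,S,V=cv2.split(cv2.cvtColor(im,cv2.COLOR_RGB2HSV))
    x,y=P[...,0],P[...,1]
    roi=(abs(x-526)<150)&(abs(y+250)<150)&(d>0)
    pl=roi&(abs(z-60)<5)&(V>90)&(S<70)
    pl=cv2.morphologyEx(pl.astype(np.uint8),cv2.MORPH_OPEN,np.ones((3,3)))
    cs,_=cv2.findContours(pl,0,1); c=max(cs,key=cv2.contourArea)
    W=np.array([ray(u,v,K,C,60)[:2] for u,v in c[:,0]],np.float32)
    print(n,"plate",cv2.minAreaRect(W),np.median(z[pl>0]))
    sl=roi&(z>0)&(z<75)&(H>15)&(H<35)&(S>90)
    k,l,st,_=cv2.connectedComponentsWithStats(sl.astype(np.uint8))
    for i in range(1,k):
        if st[i,4]>3: q=P[l==i]; print(st[i],np.median(q,0).round(1))
E
ls pics
```

```text
scene plate ((478.91424560546875, -197.65480041503906), (19.691761016845703, 9.512434005737305), 21.541860580444336) 60.581767754134944
[130 176   7   7  22] [ 521.5 -248.5   46.2]
side plate ((521.2775268554688, -244.32647705078125), (99.36209106445312, 131.66603088378906), 89.35923767089844) 59.67354939060323
[327 285   3   4   6] [ 520.7 -209.8   60.7]
[330 295  15   8  44] [ 525.4 -237.1   45.4]
[345 305   4   4   9] [ 520.2 -276.3   60.1]
scene0.png
side0.png
w1.png
wrist0.png
```

Call:
{"op": "step_hand", "data": {"motion": [[-5, 20, 0, 0, 0, 0], [-13, 55, 0, 0, 0, 0], [-22, 92, 0, 0, 0, 0], [-31, 130, 0, 0, 0, 0], [-40, 168, 0, 0, 0, 0]]}}

```text
clock: 4.45
eef_pos: [507.7, 78.9, 240.2]
eef_rot: [3.141, 0.002, 0.022]
wrist_force: [0.4, -0.3, -3.8]
finger_gap: 17.6
finger_force: 50.0
```

Call:
{"op": "step_hand", "data": {"motion": [[-9, 38, 0, 0, 0, 0], [-18, 76, 0, 0, 0, 0], [-27, 114, 0, 0, 0, 0], [-36, 152, 0, 0, 0, 0], [-45, 190, 0, 0, 0, 0]]}}

```text
clock: 4.95
eef_pos: [466.8, -112.0, 240.4]
eef_rot: [-3.141, 0.002, 0.022]
wrist_force: [0.7, -0.8, -3.9]
finger_gap: 17.7
finger_force: 50.0
```

Call:
{"op": "step_hand", "data": {"motion": [[-9, 38, 5, 0, 0, 0], [-18, 75, 15, 0, 0, 0], [-27, 110, 25, 0, 0, 0], [-30, 128, 35, 0, 0, 0], [-31, 133, 40, 0, 0, 0]]}}

```text
clock: 5.45
eef_pos: [438.5, -245.6, 199.5]
eef_rot: [-3.14, 0.003, 0.019]
wrist_force: [0.5, 0.9, -3.2]
finger_gap: 17.7
finger_force: 50.0
```

Call:
{"op": "step_hand", "data": {"motion": [[0, 0, 0, 0, 0, 0], [0, 0, 0, 0, 0, 0], [0, 0, 0, 0, 0, 0]]}}

```text
clock: 5.75
eef_pos: [440.0, -243.5, 201.9]
eef_rot: [3.141, -0.0, 0.023]
wrist_force: [0.2, 1.0, -3.9]
finger_gap: 17.6
finger_force: 50.0
```

```bash
python3 - <<'E'
from h import *
im,d,K,C=shot("wrist"); np.savez("w2",im=im,d=d,K=K,C=C); save("w2.png",im)
P=pts(d,K,C); H,S,V=cv2.split(cv2.cvtColor(im,cv2.COLOR_RGB2HSV))
sl=(d>0)&(P[...,2]>30)&(P[...,2]<75)&(H>15)&(H<38)&(S>90)
k,l,st,_=cv2.connectedComponentsWithStats(sl.astype(np.uint8))
for i in range(1,k):
    if st[i,4]>3: q=P[l==i]; print(st[i],np.median(q,0).round(1),q.min(0).round(1),q.max(0).round(1))
E
```

```text
[252  68  19  55 924] [ 522.2 -243.5   44.3] [ 497.4 -251.7   41.9] [ 545.8 -235.5   50.6]
[216  92  14   5  66] [ 521.8 -209.4   58.7] [ 520.  -215.2   57.1] [ 523.7 -203.4   61.1]
[292  95  14   5  67] [ 520.7 -277.5   58.8] [ 518.9 -283.2   57. ] [ 522.6 -271.3   60.8]
```

View pics/w2.png

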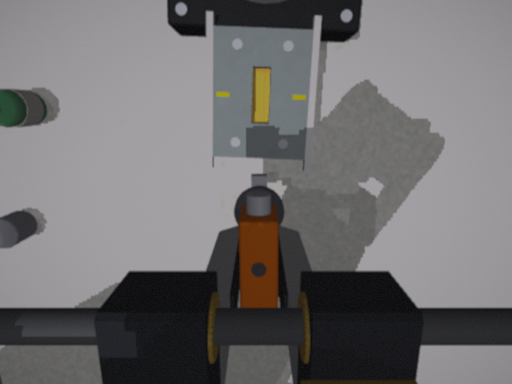

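The wrist view is clear: the slot is at (261,95) px, the locked-direction marks at (222,94) and (299,97), and the held post is at (259,250), upright. I extract the slot rim and its angle, plus the held post's offset.

```bash
python3 - <<'E'
from h import *
z=np.load("w2.npz"); im,d,K,C=[z[k] for k in("im","d","K","C")]
P=pts(d,K,C); H,S,V=cv2.split(cv2.cvtColor(im,cv2.COLOR_RGB2HSV))
print("plate z",np.median(P[50:80,222:245,2]), np.median(P[50:80,280:300,2]),"col",im[70,230],im[110,245],im[95,255],im[95,252])
print(V[95,244:280],S[95,244:280],H[95,244:280]); print(V[60:76,261],V[116:132,261]); print(H[60:76,261],H[116:132,261])
g=(S>110)|(V<70); g=g&(d>0); sub=np.zeros_like(g); sub[58:130,244:280]=g[58:130,244:280]
cs,_=cv2.findContours(sub.astype(np.uint8),0,1); c=max(cs,key=cv2.contourArea)
for zz in(60,):
    W=np.array([ray(u,v,K,C,zz)[:2] for u,v in c[:,0]],np.float32); print(cv2.minAreaRect(W),W.min(0),W.max(0))
# edge fits: left/right borders of slot & plate
for nm,m in(("slot",sub),):
    for side in(0,1):
        e=[]
        for r in range(74,118):
            q=np.where(m[r])[0]
            if len(q): e.append(ray(q[0]-.5 if side==0 else q[-1]+.5,r,K,C,60)[:2])
        e=np.array(e); a,b=np.polyfit(e[:,0],e[:,1],1); print(nm,side,a,np.median(e[:,1]))
m=(H<14)&(S>150)&(V>60)&(d>0); q=P[m]; Z=q[:,2]; q=q[Z>Z.max()-6]
print("grip top",np.percentile(q,[2,50,98],axis=0).round(1), manip.read_state()["eef_pos"])
E
```

```text
plate z 58.30818721083298 58.35838891795615 col [112 119 122] [112 118 121] [127 107  41] [103  92  71]
[126 124 126 123 125 123 124 114 103 100 104 127 157 165 163 164 165 165
 163 163 164 164 164 164 158 137 117 123 123 121 122 121 122 123 123 125] [ 22  21  24  23  22  23  19   4  79 161 179 173 171 175 172 171 168 168
 171 172 169 169 168 174 165 110  11  21  19  19  19  21  19  21  23  22] [101  99 100 101  98  98 100  75  20  20  21  23  25  25  25  25  25  25
  25  24  24  24  25  25  25  23  42 102 100 100  97  96  97 102 101 101]
[120 121 121 122 122 118  99  80 123 157 164 163 163 163 163 164] [165 164 165 166 164 144 111  94 107 106  86  79  78  78  78  79]
[102 104 101 104 101 102 100  16  20  21  22  22  23  24  24  24] [ 25  24  24  24  24  24  22  18  99 102  98  95  99 103  99 105]
((521.4014282226562, -243.39389038085938), (14.815300941467285, 46.99121856689453), 89.12525177001953) [ 498.0005  -251.11644] [ 544.9831  -235.85521]
slot 0 -0.012337513347394292 -236.0462146222253
slot 1 -0.0063705053469220955 -250.82739851750722
grip top [[ 420.  -251.5  232.2]
 [ 443.2 -243.   234.2]
 [ 461.7 -234.6  235.4]] [ 440.01112523 -243.61443167  201.90000844]
```

Slot centre is (521.4, −243.5), yaw ≈ −0.013, size 47×15 measured against 49×16 given (edge pixels trimmed). The held grip agrees with the TCP within 1 mm. I move above the slot and align.

Call:
{"op": "step_hand", "data": {"motion": [[25, 0.6, 0, 0, 0, 0.01], [55, 1.3, 0, 0, 0, 0.02], [75, 1.8, 0, 0, 0, 0.035], [81.4, 1.9, 0, 0, 0, 0.035], [81.4, 1.9, 0, 0, 0, 0.035]]}}

```text
clock: 6.3
eef_pos: [521.3, -243.9, 201.3]
eef_rot: [-3.141, 0.0, -0.012]
wrist_force: [-0.1, 0.2, -3.6]
finger_gap: 17.6
finger_force: 50.0
```

Call:
{"op": "step_hand", "data": {"motion": [[0, 0, 15, 0, 0, 0], [0, 0, 30, 0, 0, 0], [0, 0, 40, 0, 0, 0], [0, 0, 44, 0, 0, 0], [0, 0, 44, 0, 0, 0]]}}

```text
clock: 6.8
eef_pos: [520.7, -244.5, 157.5]
eef_rot: [-3.141, 0.0, -0.013]
wrist_force: [0.7, 0.1, -3.5]
finger_gap: 17.9
finger_force: 50.0
```

Call:
{"op": "step_hand", "data": {"motion": [[0, 0, 0, 0, 0, 0], [0, 0, 0, 0, 0, 0]]}}

```text
clock: 7.0
eef_pos: [521.3, -244.6, 158.2]
eef_rot: [3.141, -0.001, -0.013]
wrist_force: [-0.2, 0.2, -4.2]
finger_gap: 18.0
finger_force: 50.0
```

```bash
python3 - <<'E'
from h import *
im,d,K,C=shot("side"); save("s2.png",cv2.resize(im[200:350,250:430],None,fx=4,fy=4)); np.savez("s2",im=im,d=d,K=K,C=C)
E
```

```text
(no output)
```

View pics/s2.png

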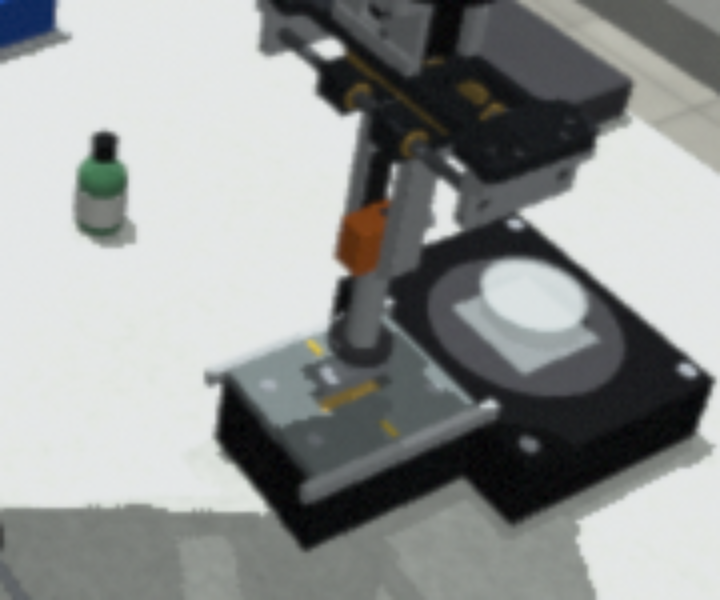

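The post hangs upright above the slot, with the foot at (345,375) just over the plate and the slot at (350,397). I descend gently and watch the force.

Call:
{"op": "step_hand", "data": {"motion": [[0, -0.7, 3, 0, 0, 0], [0, -0.7, 6, 0, 0, 0], [0, -0.7, 8, 0, 0, 0], [0, -0.7, 10, 0, 0, 0], [0, -0.7, 12, 0, 0, 0]]}}

```text
clock: 7.55
eef_pos: [521.1, -243.8, 145.2]
eef_rot: [-3.142, 0.0, -0.013]
wrist_force: [-1.1, 0.3, -4.0]
finger_gap: 17.5
finger_force: 50.0
```

Call:
{"op": "step_hand", "data": {"motion": [[0, 0, 1.5, 0, 0, 0], [0, 0, 3, 0, 0, 0], [0, 0, 4.5, 0, 0, 0], [0, 0, 4.5, 0, 0, 0]]}}

```text
clock: 7.95
eef_pos: [521.0, -243.7, 140.7]
eef_rot: [-3.141, 0.0, -0.013]
wrist_force: [-0.3, -0.1, -3.5]
finger_gap: 17.6
finger_force: 50.0
```

The foot is 7 mm below the plate top with no contact, so it is in the slot. Next I find the first stop.

Call:
{"op": "step_hand", "data": {"motion": [[0, 0, 2, 0, 0, 0], [0, 0, 4, 0, 0, 0], [0, 0, 6, 0, 0, 0], [0, 0, 8, 0, 0, 0], [0, 0, 8, 0, 0, 0]]}}

```text
clock: 8.45
eef_pos: [521.1, -243.8, 133.1]
eef_rot: [3.142, -0.0, -0.013]
wrist_force: [-1.5, 0.4, 0.5]
finger_gap: 17.9
finger_force: 50.0
```

Call:
{"op": "step_hand", "data": {"motion": [[0, 0, 2, 0, 0, 0], [0, 0, 4, 0, 0, 0], [0, 0, 6, 0, 0, 0], [0, 0, 7, 0, 0, 0], [0, 0, 7, 0, 0, 0]]}}

```text
clock: 8.95
eef_pos: [521.2, -243.8, 126.1]
eef_rot: [3.141, -0.0, -0.013]
wrist_force: [-1.4, 1.0, 3.6]
finger_gap: 17.6
finger_force: 50.0
```

The first stop was felt at z≈134 and the spring is building. Pressing on to the collar.

Call:
{"op": "step_hand", "data": {"motion": [[0, 0, 1, 0, 0, 0], [0, 0, 2, 0, 0, 0], [0, 0, 3, 0, 0, 0], [0, 0, 3.5, 0, 0, 0], [0, 0, 3.5, 0, 0, 0]]}}

```text
clock: 9.45
eef_pos: [521.2, -243.9, 122.7]
eef_rot: [3.141, -0.0, -0.013]
wrist_force: [-1.1, 0.7, 6.8]
finger_gap: 17.6
finger_force: 50.0
```

Call:
{"op": "step_hand", "data": {"motion": [[0, 0, 0.5, 0, 0, 0], [0, 0, 1, 0, 0, 0], [0, 0, 1.5, 0, 0, 0], [0, 0, 1.5, 0, 0, 0]]}}

```text
clock: 9.85
eef_pos: [521.3, -243.9, 121.8]
eef_rot: [3.141, -0.001, -0.013]
wrist_force: [-4.4, 2.4, 11.6]
finger_gap: 17.5
finger_force: 50.0
```

Call:
{"op": "step_hand", "data": {"motion": [[0, 0, 0.5, 0, 0, 0], [0, 0, 1, 0, 0, 0], [0, 0, 1.5, 0, 0, 0], [0, 0, 1.5, 0, 0, 0]]}}

```text
clock: 10.25
eef_pos: [521.5, -244.1, 121.7]
eef_rot: [3.14, -0.002, -0.013]
wrist_force: [-8.2, 4.1, 24.4]
finger_gap: 17.5
finger_force: 50.0
```

The collar is firmly on the plate (about 28 N net). I ease slightly so it stays below the ribs, then turn +90° in world. The last joint has room in that direction.

Call:
{"op": "step_hand", "data": {"motion": [[0, 0, -1, 0, 0, 0], [0, 0, -2, 0, 0, 0], [0, 0, -2, 0, 0, 0]]}}

```text
clock: 10.55
eef_pos: [521.2, -244.0, 122.0]
eef_rot: [3.141, -0.001, -0.013]
wrist_force: [-2.2, -0.5, 6.3]
finger_gap: 17.5
finger_force: 50.0
```

Call:
{"op": "step_hand", "data": {"motion": [[0, 0, 0, 0, 0, -0.08], [0, 0, 0, 0, 0, -0.16], [0, 0, 0, 0, 0, -0.24], [0, 0, 0, 0, 0, -0.32], [0, 0, 0, 0, 0, -0.4]]}}

```text
clock: 11.05
eef_pos: [521.6, -244.1, 122.0]
eef_rot: [3.14, -0.001, 0.39]
wrist_force: [-1.4, 0.1, 6.0]
finger_gap: 17.9
finger_force: 50.0
```

```bash
python3 -c "from h import *;s=manip.read_state();print(s['joints'],s['moment'])"
```

```text
[-5.01323839e-01  4.34809312e-01  1.53945510e+00  2.70124153e-05
  1.16550995e+00  6.79733056e-01] [ 0.0611243   0.07019953 -0.04883699]
```

It is turning freely below the ribs. I continue the turn.

Call:
{"op": "step_hand", "data": {"motion": [[0, 0, 0, 0, 0, -0.1], [0, 0, 0, 0, 0, -0.2], [0, 0, 0, 0, 0, -0.3], [0, 0, 0, 0, 0, -0.4], [0, 0, 0, 0, 0, -0.5]]}}

```text
clock: 11.55
eef_pos: [521.6, -244.1, 122.0]
eef_rot: [3.14, -0.0, 0.891]
wrist_force: [-0.1, -0.4, 6.6]
finger_gap: 17.7
finger_force: 50.0
```

Call:
{"op": "step_hand", "data": {"motion": [[0, 0, 0, 0, 0, -0.1], [0, 0, 0, 0, 0, -0.2], [0, 0, 0, 0, 0, -0.3], [0, 0, 0, 0, 0, -0.4], [0, 0, 0, 0, 0, -0.5]]}}

```text
clock: 12.05
eef_pos: [521.6, -244.0, 122.0]
eef_rot: [3.14, 0.001, 1.391]
wrist_force: [1.5, -1.0, 6.6]
finger_gap: 17.4
finger_force: 50.0
```

Call:
{"op": "step_hand", "data": {"motion": [[0, 0, 0, 0, 0, -0.09], [0, 0, 0, 0, 0, -0.17], [0, 0, 0, 0, 0, -0.17], [0, 0, 0, 0, 0, -0.17]]}}

```text
clock: 12.45
eef_pos: [521.6, -244.1, 122.0]
eef_rot: [3.14, 0.001, 1.557]
wrist_force: [0.2, 0.9, 6.5]
finger_gap: 17.6
finger_force: 50.0
```

```bash
python3 -c "from h import *;s=manip.read_state();print(s['joints'],s['moment'])"
```

```text
[-5.01268417e-01  4.34811398e-01  1.53940621e+00  1.73852220e-05
  1.16551657e+00 -4.87266697e-01] [ 0.01026217 -0.00316697  0.02961123]
```

A quarter turn is done. I let the spring lift it about 8 mm into the pocket.

Call:
{"op": "step_hand", "data": {"motion": [[0, 0, -1.5, 0, 0, 0], [0, 0, -3, 0, 0, 0], [0, 0, -4.5, 0, 0, 0], [0, 0, -6, 0, 0, 0], [0, 0, -6, 0, 0, 0]]}}

```text
clock: 12.95
eef_pos: [521.4, -244.0, 127.8]
eef_rot: [3.14, 0.001, 1.556]
wrist_force: [3.0, -0.7, 3.6]
finger_gap: 17.8
finger_force: 50.0
```

Call:
{"op": "step_hand", "data": {"motion": [[0, 0, -0.7, 0, 0, 0], [0, 0, -1.4, 0, 0, 0], [0, 0, -2, 0, 0, 0], [0, 0, -2, 0, 0, 0]]}}

```text
clock: 13.35
eef_pos: [521.1, -243.8, 129.5]
eef_rot: [3.141, 0.0, 1.557]
wrist_force: [1.8, -1.7, 2.7]
finger_gap: 17.8
finger_force: 50.0
```

Call:
{"op": "step_hand", "data": {"motion": [[0, 0, -0.5, 0, 0, 0], [0, 0, -1, 0, 0, 0], [0, 0, -1, 0, 0, 0]]}}

```text
clock: 13.65
eef_pos: [521.0, -243.7, 129.8]
eef_rot: [-3.141, -0.0, 1.556]
wrist_force: [3.7, -2.6, -4.1]
finger_gap: 17.7
finger_force: 50.0
```

Call:
{"op": "step_hand", "data": {"motion": [[0, 0, -0.5, 0, 0, 0], [0, 0, -1, 0, 0, 0], [0, 0, -1, 0, 0, 0]]}}

```text
clock: 13.95
eef_pos: [520.8, -243.7, 129.9]
eef_rot: [-3.14, -0.001, 1.556]
wrist_force: [7.0, -4.0, -12.7]
finger_gap: 17.9
finger_force: 50.0
```

A 9 N pull is held at z = 129.9, so the foot is locked 8 mm up. I relax, release and retreat upwards.

Call:
{"op": "step_hand", "data": {"motion": [[0, 0, 0.7, 0, 0, 0], [0, 0, 1.4, 0, 0, 0], [0, 0, 1.4, 0, 0, 0]]}}

```text
clock: 14.25
eef_pos: [520.9, -243.7, 129.8]
eef_rot: [-3.141, -0.0, 1.557]
wrist_force: [3.5, -0.9, -1.2]
finger_gap: 17.9
finger_force: 50.0
```

Call:
{"op": "step_hand", "data": {"motion": [[0, 0, 0, 0, 0, 0], [0, 0, 0, 0, 0, 0], [0, 0, 0, 0, 0, 0], [0, 0, 0, 0, 0, 0], [0, 0, 0, 0, 0, 0]], "aperture": 50}}

```text
clock: 14.75
eef_pos: [521.0, -243.7, 130.1]
eef_rot: [-3.141, -0.0, 1.557]
wrist_force: [-0.5, -0.4, -0.3]
finger_gap: 49.8
finger_force: 0.0
```

Call:
{"op": "step_hand", "data": {"motion": [[0, 0, -15, 0, 0, 0], [0, 0, -40, 0, 0, 0], [0, 0, -70, 0, 0, 0], [0, 0, -90, 0, 0, 0], [0, 0, -100, 0, 0, 0]]}}

```text
clock: 15.25
eef_pos: [521.4, -244.0, 232.0]
eef_rot: [3.14, 0.001, 1.557]
wrist_force: [0.1, 0.1, -0.3]
finger_gap: 49.8
finger_force: 0.0
```

Call:
{"op": "step_hand", "data": {"motion": [[0, 0, 0, 0, 0, 0], [0, 0, 0, 0, 0, 0], [0, 0, 0, 0, 0, 0]]}}

```text
clock: 15.55
eef_pos: [520.7, -243.6, 228.7]
eef_rot: [-3.14, -0.001, 1.557]
wrist_force: [-0.1, 0.5, -1.0]
finger_gap: 50.3
finger_force: 0.0
```

```bash
python3 meas.py
python3 - <<'E'
from h import *
a,*_=shot("wrist"); b,*_=shot("side"); c=cv2.resize(b[200:350,250:430],(461,384)); save("f.png",cv2.resize(np.hstack([a,c]),(800,316)))
E
```

```text
[ 520.7 -243.6  228.7] [-3.140e+00 -1.000e-03  1.557e+00] ztop 162.9 ((519.813232421875, -260.29815673828125), (8.705821990966797, 15.753538131713867), 89.17085266113281)
```

View pics/f.png

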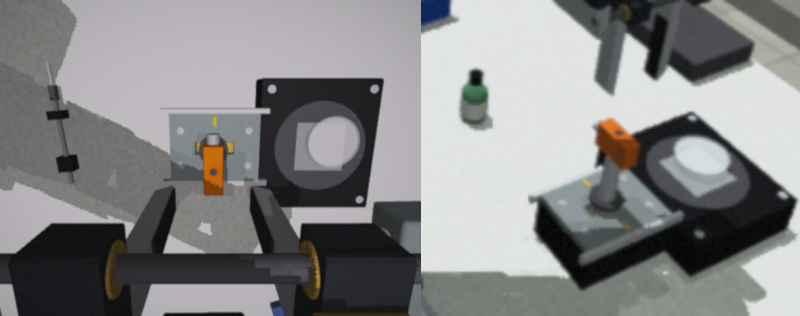

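The post stands upright on the plate, with its grip at (213,165) along the yellow marks, seen in both views. Its top is at 163 mm (164 expected when locked), and the dish, bottle and holder are undisturbed.

```bash
python3 -c "from cell import manip; print(manip.sign_off())"
```

```text
the job is handed in; nothing more can be done
None
```

The post is mounted on the stage, turned a quarter turn and locked (it held a 9 N upward pull), then released standing upright; the job is handed in at about 16 s.

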